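Load a cartridge under the reader's spring flap

TASK

Load the yellow sample cartridge into the bench reader: with one fingertip press down the wing of the blue spring flap so that it lifts, and while you keep it held open, use the other fingertip to push the cartridge along its lane under the flap until it is fully home in the bay. Only then let go and move clear, so that the flap springs shut behind the cartridge. Only push the cartridge, never lift it, and leave the bottle, the jar and the tip box where they stand.

Things in the scene. Friction and masses are not known exactly. Their poses are not given: they have to be found in the camera images.
- reader: White bench-top cartridge reader, fixed. +x = loading direction, +y = left of it, z up; origin at bench height, at the mouth of the bay, on the lane's centre line. Bay x = 0 to 52 mm, with cheeks 30 mm high beside it (x 0 to 54, out to y = -80 and 85 mm); behind it the housing, 70 mm high, to x = 165 mm. Sizes x, y, z below are in this frame.
- bay_mouth (a point): Mouth of the bay, centre of the lane floor (reader x = 0, z = 6 mm). The lane runs from x = -165 mm straight into the bay, 38 mm wide between guides 4 mm thick; right guide up to z = 20 mm, left guide (carrying the hinge) up to z = 29 mm. Outside the left guide there is only bench beneath the flap's wing.
- bay_stop (a point): Back stop of the bay, centre of its foot on the lane floor (reader x = 52 mm, z = 6 mm); axes as the reader's. The cartridge is home when its front face is against it.
- flap (a joint): Angle of the blue flap, rad: 0 shut, stop at 0.75. A rigid rocker: cover and skirt right of the hinge line, press wing left of it. Pressing the wing down raises the skirt; the cartridge passes from 0.4 on, 0.5 to 0.65 is comfortable. The cartridge cannot push it open. A spring (0.07 N m shut, 0.16 at 0.6 rad; 2.5 to 6 N on the wing's pad) shuts it within a second of letting go.
- flap_skirt (a point): Middle of the lower edge of the flap's skirt, a blue plate 4 mm thick hanging from the cover across the mouth (reader x = -4 to 0), 12 mm above the lane floor when shut; it moves with the flap. The cover is 3 mm thick, lies over the bay at z = 31 to 34 mm and is hinged on its left side, on a line along x at reader y = 25, z = 34 mm.
- wing_pad (a point): Point on top of the wing, halfway along it, 29 mm out from the hinge line; moves with the flap (shut: reader x = -87, y = 50, z = 48 mm; at 0.6 rad: y = 54, z = 31). The wing is a flat blue plate with a grey pad, 3 mm thick, x = -162 to -12 mm, 2 to 50 mm out from the hinge; shut it slopes up to the left by 0.45 rad, level at 0.45. A fingertip can slide along it while pressing.
- cartridge: Yellow cartridge in the lane, 85 long, 36 wide, about 120 g. Origin: centre of underside; +x = front, into the bay. Block 45 long, 20 high with coloured caps (x = -2.5 to 42.5 mm), low tail 8 high, 22 wide, and at the rear an upright thumb plate 36 wide, 6 thick, 44 high. Home, the skirt comes down over the tail and the thumb plate's rear face stands 33 mm outside the mouth.
- thumb_plate (a point): Centre of the rear face of the cartridge's thumb plate, where it is pushed: 42.5 mm behind the cartridge's origin and 34 mm above its underside (40 mm above the bench).
- amber_bottle: Bystander: amber reagent bottle with a black cap, diameter 38 mm, height 75 mm, origin at the centre of its underside.
- white_jar: Bystander: white jar with a red cap, diameter 48 mm, height 55 mm, origin at the centre of its underside.
- tip_box: Bystander: pink pipette-tip box, 62 x 44 x 44 mm, origin at the centre of its underside.
There are look-alikes about, which are no part of the job. Of the things that look like the cartridge, the middle-sized one is meant.

How it is judged (in metres and radians):
On the way, in this order (a step that is already met when the one before it is completed fails the run):
1. the flap is pressed open by the fingers (over 0.4 rad) with the cartridge still outside the mouth (value of joint flap above 0.4 rad and contact force between the fingers and flap above 0.5 N and x of cartridge in the frame of bay_mouth below -0.04 m), for 0.1 s.
2. the cartridge is pushed home while the fingers still hold the flap open (over 0.3 rad) (x of cartridge in the frame of bay_stop above -0.0475 m and value of joint flap above 0.3 rad and contact force between the fingers and flap above 0.3 N), for 0.1 s.
At the end, for the whole second after the job is handed in: The cartridge lies flat and still in the bay with its front face within 5 mm of the back stop, and the flap has shut behind it (below 0.06 rad) (x of cartridge in the frame of bay_stop above -0.0475 m and z of cartridge in the frame of bay_stop below 0.003 m and angle between the x axis of cartridge and the x axis of reader, either way round below 0.08 rad and angle between cartridge's own z axis and vertical below 0.06 rad and value of joint flap below 0.06 rad and linear speed of cartridge below 0.01 m/s); the robot touches nothing.
It fails at once if the cartridge is lifted more than 8 mm off the lane floor or tipped more than 0.3 rad (z of cartridge in the frame of bay_stop above 0.008 m or angle between cartridge's own z axis and vertical above 0.3 rad).
It fails at once if the amber bottle is moved more than 15 mm or tipped (distance of amber_bottle from where it was at the start of the episode above 0.015 m or angle between amber_bottle's own z axis and vertical above 0.3 rad).
It fails at once if the white jar is moved more than 15 mm or tipped (distance of white_jar from where it was at the start of the episode above 0.015 m or angle between white_jar's own z axis and vertical above 0.3 rad).
It fails at once if the tip box is moved more than 15 mm or tipped (distance of tip_box from where it was at the start of the episode above 0.015 m or angle between tip_box's own z axis and vertical above 0.3 rad).
It also fails if it takes over 45 s, if anything falls off the work surface, if the arm or the gripper's body presses on something with over 40 N, if the wrist force passes 120 N, or if a joint passes its speed limit or range.

ROBOT

A 6-joint arm with a two-finger parallel gripper is mounted at the origin on the work surface. World frame = base frame: x ahead of the robot, y to its left, z up, the work surface at z = 0. Lengths are in mm, angles in rad, forces in N, time in s.
With the tool pointing down it reaches from about 400 to 925 mm from the base axis. Payload 3.4 kg.
Tool frame: the origin (TCP) lies between the finger pads; the fingertips stand 25 mm ahead of it and the grasp point (between the pads) lies 6 mm ahead of it; z points along the fingers, y is the direction in which the jaws open and shut (so a half turn about z gives the same grasp; the last joint's range is limited). The gripper opens to 85 mm and grips with 20 to 120 N. Pads are 22 mm wide; open, the fingers measure 114 mm over their backs; the gripper's body (76 mm by 85 mm) begins 54 mm behind the grasp point. The pads swing forward as they close: fully open they stand 13 mm farther back than shut.
Start: joints at [-0.073, 0.307, 1.506, -0, 1.328, -0.073], TCP at [575.005, -0.025, 256.305] pointing down, gripper open.
Joint ranges: [-3.12, 3.12], [-1.05, 2.28], [0.14, 2.33], [-1.42, 4.57], [0.1, 2.73], [-2.68, 2.68]. Speed limits (rad/s): [2.57, 2.57, 3.14, 3.14, 3.14, 3.14].

INTERFACE

Orientations are given as a unit quaternion [w, x, y, z].
In Python, from plant import ctrl gives the robot as it stands.
- The arm moves only by the tool apply_moves, never from a script. Its argument "moves" is a list of rows, each a list of 6 numbers: the shift along the tool's x, y, z in mm, then the turn, a rotation vector about the tool's x, y, z in degrees. A call has 1 to 20 rows; each row shifts and turns the commanded pose from where the row before left it, along the tool's axes as they then stand; what a row does not reach is not made up. A row lasts 1/12 s, in which the tool goes at most 41.7 mm and 7.16 degrees, less where a joint would pass 70% of its speed; a pose out of reach is approached as far as the arm can. A call is refused whole if a number of a shift passes 41.7 or a number of a turn 7.16, either way. A call with a gripper value outside its range is refused whole. "hand" is the finger opening in mm, from 0 to 85.4, set as the call begins (left out, the last holds). The fingers move at their own pace and stop on an object; "grip_force" is the grip in N (left out, the last holds). Time passes only in rows, so rows that do not move let the fingers close. It gives the time, the measured TCP pose, the force and the opening at its end, in the units of the state.
- ctrl.get_obs(): the state, without advancing time (a new reading comes with each control period).
- ctrl.get_image(name): name is "scene" or "side" or "wrist"; returns a dict with "pixels" (420x560x3 uint8, blue, green, red), "depth" (420x560 float32, mm along the optical axis (not along the pixel's ray), 0 where there is no reading), "K" (3x3 intrinsics, pixels), "k1" (the pictures are not rectified: a ray, as slopes to the right and down, at radius r is drawn at 1 + k1 r^2 times it, then the intrinsics apply), "rvec" (rotation vector, rad) and "tvec" (3), from world to camera coordinates, as OpenCV has them. Camera axes: x right, y down, z forward; pixel columns grow to the right and rows downward; lengths in mm; the calibration is good to about 2 mm. A picture is of the moment at which its call begins.
- ctrl.job_done(): hands the job in, once; it reports no verdict.
The state is a dict: "time": time; "q": joint angles; "dq": joint speeds; "effort": joint torques, N m; "position": TCP position; "ee_rot": TCP orientation; "contact_force": force on the tool from outside, world axes, zero at the start; "ft_torque": the same for the moment, N m; "finger_gap": opening from 0.0 (shut) to 1.0 (fully open).
Only numpy, scipy, OpenCV 4.12 (cv2) and the standard library are available. Lean on these libraries where they do the work, as an engineer would, in place of code of your own. Each camera call takes 0.05 s, during which the arm holds its last target.

## Working session

There is one attempt and no reset: what is moved stays moved. The work goes in short steps, Python scripts to look and compute and a tool call to move; the robot and the scene stay as the last step left them, time stands still between calls to the robot, and variables do not carry over. Pictures are saved under pics/ and viewed, and the job is handed in when it is done.

Besides the shell and the picture viewer there is one more tool, called after "Emit:" by a JSON object that holds its "fn" and its "kwargs", one argument or row to a line. apply_moves: Moves the arm, as the interface text tells. Its arguments: {"type":"object","properties":{"moves":{"type":"array","items":{"type":"array","items":{"type":"number"}}},"hand":{"type":"number"},"grip_force":{"type":"number"}},"required":["moves"]}

```bash
ls; mkdir -p pics; python3 - <<'E'
from plant import ctrl
import cv2,numpy as np
print(ctrl.get_obs())
for n in ["scene","side","wrist"]:
    im=ctrl.get_image(n); cv2.imwrite(f"pics/{n}0.png",im["pixels"]); np.savez(f"pics/{n}0.npz",**im)
    R=cv2.Rodrigues(np.array(im["rvec"],float))[0]; print(n,im["K"],im["k1"],-R.T@np.array(im["tvec"]).ravel(),R[2])
E
```

```text
pics
{'time': 0.0, 'q': array([-7.34845064e-02,  3.07601524e-01,  1.50769787e+00, -4.34102356e-06,
        1.32841172e+00, -7.34721862e-02]), 'dq': array([-2.39137951e-05, -7.42214814e-04, -5.65488310e-04,  1.99211308e-03,
       -1.04800616e-03, -1.25514619e-03]), 'effort': array([-2.40806599e-03, -4.57556927e+01, -2.51919490e+01, -3.95127336e-04,
        1.32516641e-02, -2.41733758e-06]), 'position': array([5.74336936e+02, 3.17343715e-02, 2.55355431e+02]), 'ee_rot': array([-8.00576464e-04,  7.07110370e-01,  7.07102399e-01, -6.93577599e-04]), 'contact_force': array([ 0.65838925, -0.28296198, -0.56704032]), 'ft_torque': array([-0.00332954,  0.00276629,  0.00029767]), 'finger_gap': 1.0039284498971903}
scene [[503.44740227   0.         275.73518605]
 [  0.         503.44740227 223.311801  ]
 [  0.           0.           1.        ]] -0.17571789705171867 [960.69513053 369.3813666  951.70294806] [-0.38251566 -0.32565724 -0.8646555 ]
side [[416.8900316    0.         279.13461477]
 [  0.         416.8900316  208.71615307]
 [  0.           0.           1.        ]] -0.01948141998896046 [ 278.38081722 -410.48769385  653.69280485] [ 0.32799062  0.55776802 -0.76244147]
wrist [[302.19061951   0.         283.89941234]
 [  0.         302.19061951 206.1638521 ]
 [  0.           0.           1.        ]] -0.006211668971516604 [573.66794604  84.7223362  373.98986746] [-0.00296221 -0.32704565 -0.9450039 ]
```

View pics/scene0.png

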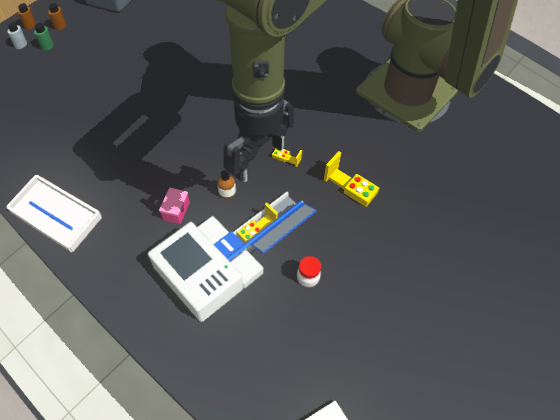

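View pics/side0.png

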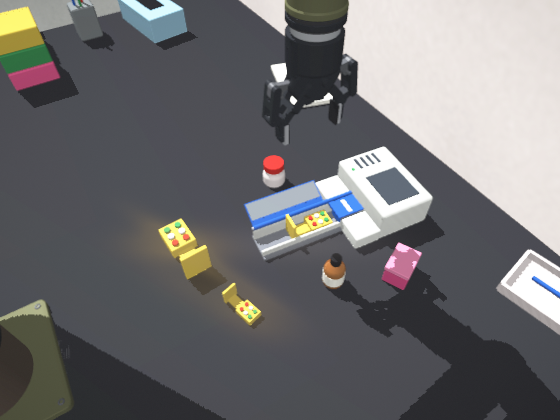

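View pics/wrist0.png

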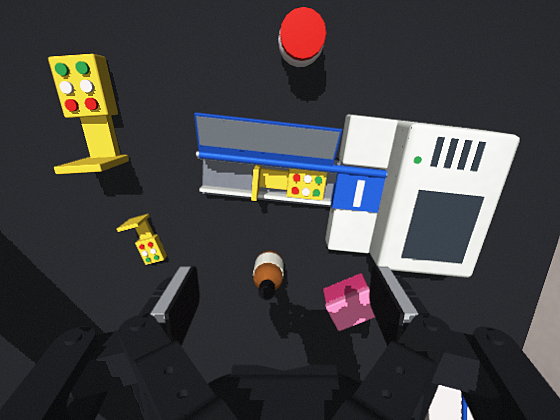

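Yellow candidates in the wrist view are the large one at (83,110), the small one at (145,240), and the middle-sized one in the lane at (290,183). The last one fits. Next I'll enlarge it and measure.

```bash
cat > h.py <<'E'
import cv2,numpy as np
from plant import ctrl
def load(f): return dict(np.load(f))
def cloud(im):
    K=im["K"];k1=float(im["k1"]);R=cv2.Rodrigues(np.array(im["rvec"],float))[0];t=np.array(im["tvec"],float).ravel()
    d=im["depth"];v,u=np.mgrid[0:420,0:560].astype(float)
    p=cv2.undistortPoints(np.stack([u,v],-1).reshape(-1,1,2),K,np.array([k1,0,0,0,0.])).reshape(420,560,2)
    c=np.dstack([p*d[...,None],d])
    return (c-t)@R     # world
def proj(im,P):
    return cv2.projectPoints(np.atleast_2d(np.asarray(P,float)),np.array(im["rvec"],float),np.array(im["tvec"],float),im["K"],np.array([float(im["k1"]),0,0,0,0.]))[0].reshape(-1,2)
E
python3 - <<'E'
from h import *
im=load("pics/wrist0.npz");W=cloud(im)
cv2.imwrite("pics/crop0.png",cv2.resize(im["pixels"][95:285,30:400],None,fx=2.1,fy=2.1,interpolation=cv2.INTER_CUBIC))
print((im["depth"]>0).mean())
for u,v in [(200,156),(330,160),(203,190),(328,203),(196,114),(338,130),(386,172),(290,185),(255,183),(83,110),(145,240),(303,30),(270,270),(350,300),(360,230),(360,140),(508,135),(460,270),(360,350)]:
    print(u,v,W[v,u].round(1))
E
```

```text
0.9959438775510204
200 156 [479.5  27.8  39.1]
330 160 [623.4  24.   43.1]
203 190 [474.2 -16.7  20.8]
328 203 [626.9 -33.5  20.4]
196 114 [484.5  73.1  57.6]
338 130 [627.8  57.4  58.3]
386 172 [688.5   9.2  37.1]
290 185 [579.9  -9.6  23.9]
255 183 [540.8  -0.   51. ]
83 110 [350.7  76.5  25.4]
145 240 [389.7 -87.1  13.8]
303 30 [590.5 147.7  56. ]
270 270 [ 555.5 -110.6   49.2]
350 300 [ 657.7 -156.7   45.8]
360 230 [666.4 -64.9  31.5]
360 140 [657.5  44.3  31.6]
508 135 [794.5  53.7  68.9]
460 270 [774.8 -97.9  70.3]
360 350 [ 692.3 -285.3   -1.7]
```

View pics/crop0.png

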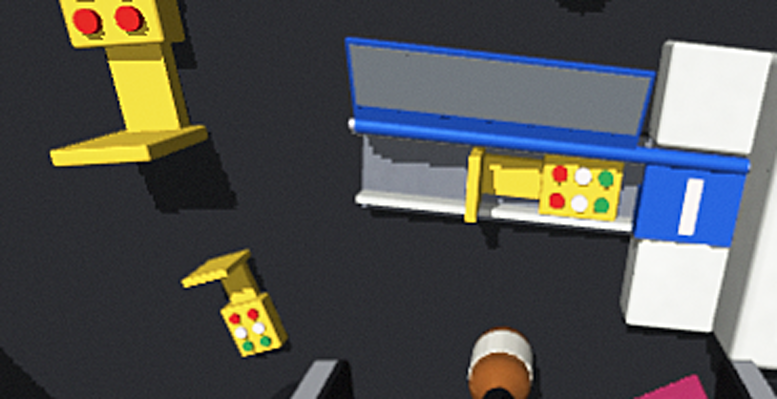

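Crop confirmed: the yellow cartridge in the lane at (290,183) has its thumb plate at (255,183) and its front facing right, towards the bay. Now for the exact reader frame.

```bash
python3 - <<'E'
from h import *
im=load("pics/wrist0.npz");W=cloud(im)
hsv=cv2.cvtColor(im["pixels"],cv2.COLOR_BGR2HSV);h,s,v=[hsv[...,i].astype(int) for i in range(3)]
roi=np.zeros((420,560),bool);roi[100:280,190:525]=1
blue=roi&(h>100)&(h<125)&(s>150)&(v>80)
X=W
# reader white top housing z~70
ht=roi&(W[...,2]>66)&(W[...,2]<74)
r=cv2.minAreaRect(W[ht][:,:2].astype(np.float32));print("housing",r,cv2.boxPoints(r).round(1).tolist())
# right guide top
g=roi&(s<60)&(v>140)&(W[...,2]>17)&(W[...,2]<24)&(W[...,0]<632)
p=W[g];l=cv2.fitLine(p[:,:2].astype(np.float32),cv2.DIST_HUBER,0,.01,.01).ravel();print("rguide",len(p),l,np.arctan2(l[1],l[0]),p.mean(0),p[:,0].min(),p[:,0].max())
# wing: upper part
w=roi&(W[...,2]>44)&(W[...,0]<640)&(W[...,1]>25)
r=cv2.minAreaRect(W[w][:,:2].astype(np.float32));print("wing",r,cv2.boxPoints(r).round(1).tolist(),W[w][:,2].max())
c=roi&(W[...,2]>28)&(W[...,2]<33)&(s<60)&(v>140)
for nm,m in (("cheekL",c&(W[...,1]>20)&(W[...,0]>620)),("cheekR",c&(W[...,1]<-25)&(W[...,0]>620))):
    r=cv2.minAreaRect(W[m][:,:2].astype(np.float32));print(nm,cv2.boxPoints(r).round(1).tolist())
y=roi&(h>20)&(h<35)&(s>120)
top=y&(W[...,2]>46)
print("plate top",top.sum(),W[top].mean(0),W[top].min(0),W[top].max(0))
b=y&(W[...,2]>22)&(W[...,2]<30)
print(W[b].min(0),W[b].max(0))
np.save("pics/p.npy",W[top])
E
```

```text
housing ((743.4666137695312, -21.990310668945312), (163.67642211914062, 113.48854064941406), 83.6955795288086) [[678.0999755859375, -97.0999984741211], [790.9000244140625, -109.5999984741211], [808.9000244140625, 53.099998474121094], [696.0999755859375, 65.5999984741211]]
rguide 549 [ 9.93628263e-01 -1.12706795e-01  5.47624329e+02 -2.45626259e+01] -0.11294679 [549.53436448 -34.3342489   20.70461383] 469.30095745387797 629.6616429546209
wing ((555.7990112304688, 59.60012435913086), (54.00202178955078, 150.51083374023438), 83.4328384399414) [[477.8999938964844, 41.400001525878906], [627.5, 24.200000762939453], [633.5999755859375, 77.80000305175781], [484.1000061035156, 95.0]] 373.9898674561454
cheekL [[639.4000244140625, 20.5], [787.7999877929688, 4.5], [793.2000122070312, 55.29999923706055], [644.9000244140625, 71.19999694824219]]
cheekR [[627.0999755859375, -91.4000015258789], [679.4000244140625, -96.9000015258789], [686.0999755859375, -33.099998474121094], [633.7999877929688, -27.600000381469727]]
plate top 173 [5.40947662e+02 5.09908659e-01 5.82141707e+01] [535.75246671 -19.91263639  46.35389544] [573.66794604  84.7223362  373.98986746]
[539.03617296 -27.76904797  22.05920963] [622.37118322  15.68773688  29.88103476]
```

```bash
cat >> h.py <<'E'
YAW=-0.1115; O=np.array([635.5,-12.7])
EX=np.array([np.cos(YAW),np.sin(YAW)]);EY=np.array([-EX[1],EX[0]])
def toR(P):
    P=np.asarray(P,float);d=P[...,:2]-O
    return np.stack([d@EX,d@EY,P[...,2]],-1)
def toW(P):
    P=np.atleast_2d(np.asarray(P,float)); return np.column_stack([O+P[:,:1]*EX+P[:,1:2]*EY,P[:,2]])
E
python3 - <<'E'
from h import *
for n in ["wrist","side","scene"]:
    im=load(f"pics/{n}0.npz");W=cloud(im);R=toR(W)
    hsv=cv2.cvtColor(im["pixels"],cv2.COLOR_BGR2HSV);h,s,v=[hsv[...,i].astype(int) for i in range(3)]
    inl=(R[...,0]>-165)&(R[...,0]<0)&(abs(R[...,1])<22)&(im["depth"]>0)
    y=inl&(h>20)&(h<35)&(s>120)
    for nm,m in (("plate",y&(R[...,2]>36)&(R[...,2]<60)),("block",y&(R[...,2]>22)&(R[...,2]<30)),("tail",y&(R[...,2]>10)&(R[...,2]<17))):
        if m.sum(): print(n,nm,m.sum(),np.percentile(R[m],[2,50,98],axis=0).round(1).tolist())
    pts=[(54,85,70),(54,-80,70),(165,85,70),(165,-80,70),(0,85,30),(0,-80,30),(-165,-19,20),(0,-23,20),(-165,19,29)]
    pts+=[(-162,25+50*np.cos(.45)-.8,34+50*np.sin(.45)+1.8),(-12,25+50*np.cos(.45)-.8,34+50*np.sin(.45)+1.8)]
    a=proj(im,toW(pts)); 
    c=a.mean(0);f=3 if n!="wrist" else 2
    img=cv2.resize(im["pixels"],None,fx=f,fy=f,interpolation=cv2.INTER_CUBIC)
    for p in a: cv2.drawMarker(img,tuple(int(round(t)) for t in p*f+f/2-.5),(0,255,255),cv2.MARKER_CROSS,14,1)
    x0,y0=(a.min(0)*f-25).clip(0).astype(int);x1,y1=(a.max(0)*f+25).astype(int)
    img=img[y0:y1,x0:x1]; print(img.shape); cv2.imwrite(f"pics/ov_{n}.png",img[:600,:800])
E
```

```text
wrist plate 193 [[-98.8, -17.6, 37.5], [-95.7, 2.0, 50.7], [-93.4, 17.2, 52.3]]
wrist block 750 [[-93.4, -16.9, 22.4], [-38.5, 0.4, 23.9], [-15.4, 16.7, 27.3]]
wrist tail 517 [[-93.0, -11.3, 11.7], [-76.3, -0.1, 15.0], [-60.0, 10.3, 16.4]]
(383, 709, 3)
side plate 70 [[-97.3, -20.5, 36.6], [-96.2, -7.8, 46.4], [-91.2, 13.9, 51.2]]
side block 195 [[-97.1, -20.1, 22.0], [-42.1, -4.5, 23.6], [-14.1, 14.0, 28.8]]
side tail 156 [[-96.9, -13.7, 10.6], [-69.5, -4.3, 14.1], [-56.2, 12.9, 16.7]]
(366, 623, 3)
scene plate 87 [[-97.5, -16.5, 36.6], [-92.4, 1.4, 48.2], [-90.0, 17.8, 52.8]]
scene block 152 [[-92.4, -16.6, 22.1], [-32.9, -1.1, 24.0], [-12.9, 13.9, 28.7]]
scene tail 129 [[-91.4, -12.3, 11.2], [-75.1, -1.4, 14.3], [-13.1, 9.2, 16.7]]
(406, 562, 3)
```

View pics/ov_wrist.png

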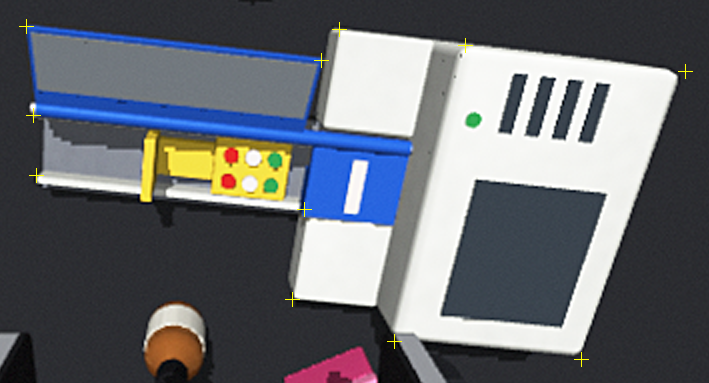

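View pics/ov_side.png

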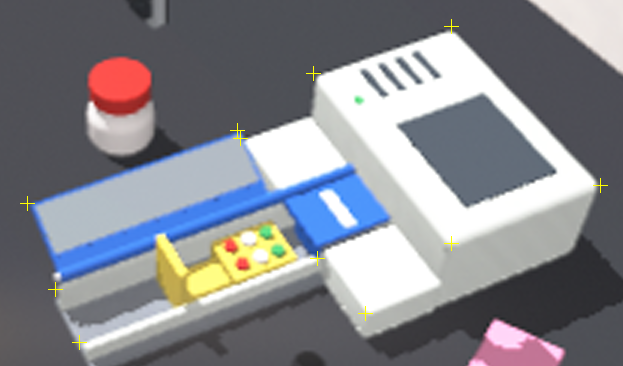

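Emit:
{"fn": "apply_moves", "kwargs": {
  "moves": [
    [15.6,-26.3,0,0,0,0],
    [15.6,-26.4,0,0,0,0],
    [0,0,20,0,0,-6.97],
    [0,0,20,0,0,-6.97],
    [0,0,20,0,0,-6.97],
    [0,0,20,0,0,-6.97],
    [0,0,10,0,0,-6.97],
    [0,0,0,0,0,-6.97],
    [0,0,0,0,0,-6.97],
    [0,0,0,0,0,-6.97],
    [0,0,0,0,0,-6.97],
    [0,0,0,0,0,-6.97],
    [0,0,0,0,0,-6.97],
    [0,0,0,0,0,-6.97],
    [0,0,0,0,0,0],
    [0,0,0,0,0,0],
    [0,0,0,0,0,0]
  ],
  "hand": 48,
  "grip_force": 60
}}

```text
time: 1.57
position: [522.2, 31.2, 166.2]
ee_rot: [-0.0, 0.057, 0.998, 0.0]
contact_force: [0.3, -0.0, 0.4]
finger_gap: 0.561
```

```bash
cat >> h.py <<'E'
from scipy.spatial.transform import Rotation as Ro
def state():
    o=ctrl.get_obs();q=o["ee_rot"];M=Ro.from_quat(q[[1,2,3,0]]).as_matrix()
    T=np.column_stack([M[:2].T@EX,M[:2].T@EY,M[2]]) # tool axes in reader frame, rows
    print("t",round(o["time"],2),"TCP reader",toR(o["position"]).round(1),"F",o["contact_force"].round(2),"gap",round(o["finger_gap"]*85.4,1));print("toolaxes(reader)",T.round(3).tolist())
    return o
E
python3 - <<'E'
from h import *
state()
for n in ["wrist","side"]:
    im=ctrl.get_image(n);cv2.imwrite(f"pics/{n}1.png",im["pixels"]);np.savez(f"pics/{n}1.npz",**im)
E
```

```text
t 1.57 TCP reader [-117.5   31.   166.2] F [ 0.34 -0.04  0.45] gap 47.9
toolaxes(reader) [[-1.0, 0.003, 0.0], [0.003, 1.0, -0.0], [-0.0, -0.0, -1.0]]
```

View pics/wrist1.png

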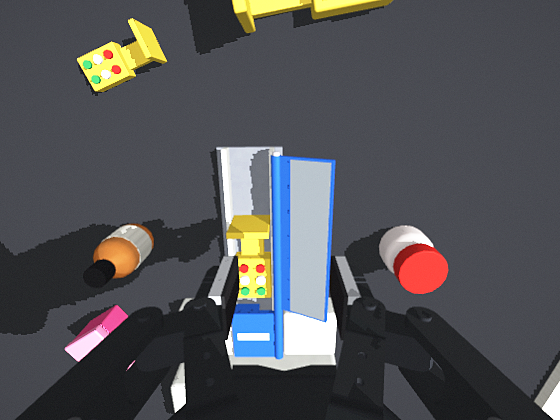

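View pics/side1.png

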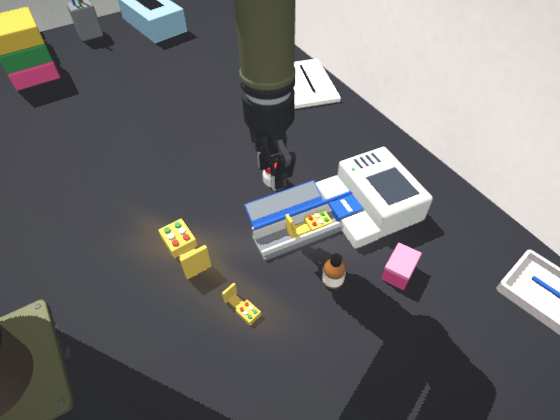

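The fingertips show at wrist (230,262) and (345,262), one each side of the blue hinge, with the thumb plate at (248,225). I'll measure the tips in depth.

```bash
python3 - <<'E'
from h import *
im=load("pics/wrist1.npz");R=toR(cloud(im))
z=R[...,2]
for nm,sl in (("L",(slice(240,330),slice(200,245))),("R",(slice(240,330),slice(325,370)))):
    P=R[sl].reshape(-1,3);P=P[(P[:,2]>110)&(P[:,2]<175)]
    print(nm,len(P),np.percentile(P,[1,50,99],axis=0).round(1).tolist())
    lo=P[P[:,2]<np.percentile(P[:,2],1)+6];print(lo.min(0).round(1),lo.max(0).round(1))
for u,v in [(215,260),(225,258),(232,258),(238,262),(238,290),(337,262),(345,260),(352,262),(347,290)]: print(u,v,R[v,u].round(1))
E
```

```text
L 1209 [[-130.2, -6.4, 146.5], [-125.7, 4.8, 163.4], [-108.2, 7.0, 174.8]]
[-130.2   -5.5  144.3] [-107.3    7.1  152.3]
R 1221 [[-129.9, 54.7, 146.2], [-125.5, 56.9, 163.5], [-107.8, 68.1, 174.8]]
[-129.9   54.6  144.9] [-107.4   66.6  152.1]
215 260 [-45.6 -41.8   2.2]
225 258 [-130.1    1.9  151.8]
232 258 [-130.2    5.4  152.1]
238 262 [-55.8 -13.8  24.5]
238 290 [-109.3    6.8  148.6]
337 262 [-128.8   57.1  153.8]
345 260 [-129.2   61.2  152.5]
352 262 [-42.4 103.    1.5]
347 290 [-129.2   57.2  177.8]
```

Tips sit at TCP z − 21, with y −6..7 (over the lane) and 55..68 (over the wing). x runs −130..−107, and the thumb plate's rear is at −98.5, so they're clear. Descending and pressing.

Emit:
{"fn": "apply_moves", "kwargs": {
  "moves": [
    [0,0,20,0,0,0],
    [0,0,20,0,0,0],
    [0,0,20,0,0,0],
    [0,0,20,0,0,0],
    [0,0,6,0,0,0],
    [0,0,4,0,0,0],
    [0,0,4,0,0,0],
    [0,0,4,0,0,0],
    [0,0,4,0,0,0],
    [0,0,3,0,0,0],
    [0,0,0,0,0,0],
    [0,0,0,0,0,0],
    [0,0,0,0,0,0]
  ]
}}

```text
time: 2.75
position: [523.3, 31.2, 61.9]
ee_rot: [0.001, 0.056, 0.998, 0.0]
contact_force: [1.5, 0.3, 2.6]
finger_gap: 0.563
```

```bash
cat > look.py <<'E'
from h import *
import sys
k=sys.argv[1]
state()
for n in ["wrist","side","scene"]:
    im=ctrl.get_image(n);cv2.imwrite(f"pics/{n}{k}.png",im["pixels"]);np.savez(f"pics/{n}{k}.npz",**im)
    R=toR(cloud(im))
    hsv=cv2.cvtColor(im["pixels"],cv2.COLOR_BGR2HSV);h,s,v=[hsv[...,i].astype(int) for i in range(3)]
    ok=im["depth"]>0
    w=ok&(R[...,0]>-160)&(R[...,0]<-14)&(R[...,1]>29)&(R[...,1]<74)&(R[...,2]>12)&(R[...,2]<62)&~((R[...,0]<toR(ctrl.get_obs()["position"])[0]+18)&(R[...,0]>toR(ctrl.get_obs()["position"])[0]-18))
    P=R[w]
    if len(P)>50:
        for _ in range(5):
            c=np.polyfit(P[:,1],P[:,2],1);r=P[:,2]-np.polyval(c,P[:,1]);P=P[abs(r)<max(3,1.5*np.median(abs(r)))]
        print(n,"wing slope",round(np.arctan(c[0]),3),"flap",round(.45-np.arctan(c[0]),3),len(P))
    y=ok&(R[...,0]>-120)&(R[...,0]<60)&(abs(R[...,1])<22)&(h>20)&(h<35)&(s>120)
    m=y&(R[...,2]>36)&(R[...,2]<56)
    if m.sum()>5: print(n,"plate",m.sum(),np.percentile(R[m],[2,50,98],axis=0).round(1).tolist())
    m=y&(R[...,2]>22)&(R[...,2]<30)
    if m.sum()>5: print(n,"block",m.sum(),np.percentile(R[m],[2,50,98],axis=0).round(1).tolist())
A=cv2.imread(f"pics/side{k}.png")[130:290,200:440];B=cv2.imread(f"pics/wrist{k}.png")[120:400,130:440]
A=cv2.resize(A,(420,280),interpolation=cv2.INTER_CUBIC);B=cv2.resize(B,(310,280))
cv2.imwrite(f"pics/c{k}.png",np.hstack([A,B]))
E
python3 look.py 2
```

```text
t 2.75 TCP reader [-116.4   31.2   61.9] F [1.5  0.32 2.64] gap 48.1
toolaxes(reader) [[-1.0, -0.0, -0.002], [-0.0, 1.0, 0.0], [0.002, 0.0, -1.0]]
wrist wing slope 0.125 flap 0.325 8130
wrist plate 622 [[-99.4, 5.0, 36.4], [-98.3, 11.2, 47.2], [-93.4, 17.2, 51.6]]
wrist block 976 [[-99.0, -5.2, 22.3], [-53.2, 7.2, 23.6], [-35.7, 17.1, 29.4]]
side wing slope 0.11 flap 0.34 724
side plate 67 [[-97.3, -20.2, 36.6], [-96.1, -11.1, 46.5], [-91.5, 7.5, 51.8]]
side block 188 [[-96.8, -19.9, 22.1], [-42.8, -5.3, 23.6], [-14.0, 14.2, 28.9]]
scene wing slope 0.118 flap 0.332 730
scene plate 83 [[-97.7, -16.1, 36.8], [-92.6, 1.9, 48.5], [-90.1, 17.8, 53.1]]
scene block 146 [[-92.5, -16.7, 22.1], [-38.8, -1.3, 23.9], [-13.0, 13.6, 28.2]]
```

View pics/c2.png

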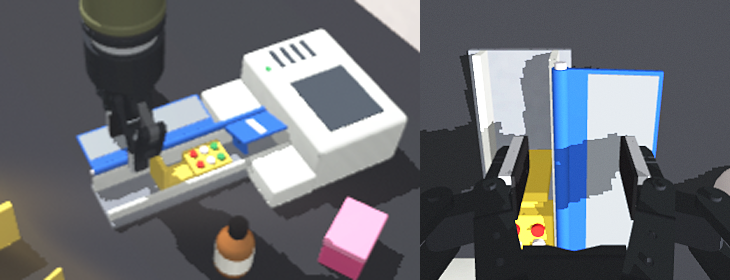

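The side view shows the tip pressing the wing and the cover lifting. Flap is about 0.33 rad in all three views and the cartridge hasn't moved. Pressing 9 mm further.

Emit:
{"fn": "apply_moves", "kwargs": {
  "moves": [
    [0,0,3,0,0,0],
    [0,0,3,0,0,0],
    [0,0,3,0,0,0],
    [0,0,0,0,0,0],
    [0,0,0,0,0,0],
    [0,0,0,0,0,0]
  ]
}}

```text
time: 3.4
position: [523.0, 31.2, 52.4]
ee_rot: [0.001, 0.056, 0.998, 0.0]
contact_force: [3.3, 1.2, 4.9]
finger_gap: 0.564
```

```bash
python3 look.py 3
```

```text
t 3.4 TCP reader [-116.6   31.1   52.4] F [3.29 1.19 4.87] gap 48.2
toolaxes(reader) [[-1.0, -0.0, -0.001], [-0.0, 1.0, 0.0], [0.001, 0.0, -1.0]]
wrist wing slope -0.15 flap 0.6 7723
wrist plate 721 [[-99.4, 4.9, 36.4], [-98.2, 11.2, 47.3], [-93.6, 17.2, 51.7]]
wrist block 714 [[-99.1, -3.5, 22.2], [-57.1, 8.8, 23.8], [-45.9, 17.1, 29.4]]
side wing slope -0.157 flap 0.607 583
side plate 53 [[-97.2, -20.0, 36.2], [-95.8, -15.4, 45.8], [-91.2, 1.0, 51.5]]
side block 192 [[-96.8, -20.3, 22.1], [-42.4, -3.4, 23.6], [-14.1, 14.2, 28.8]]
scene wing slope -0.16 flap 0.61 786
scene plate 83 [[-97.3, -16.2, 36.5], [-92.4, 1.2, 47.9], [-90.6, 17.5, 52.3]]
scene block 149 [[-92.7, -16.3, 22.1], [-37.1, -2.3, 24.0], [-13.1, 13.6, 28.1]]
```

View pics/c3.png

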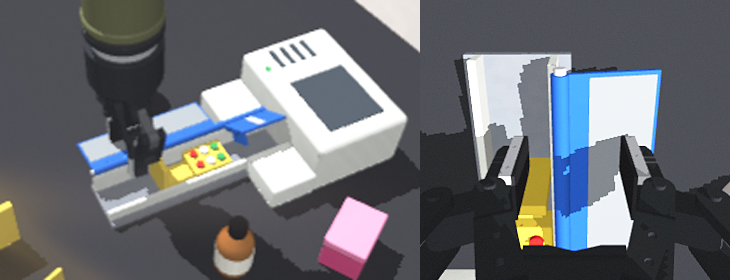

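Flap at 0.6 rad in all views, with ~4.5 N from the press and the cartridge still outside. Now pushing along the lane (tool −x), 64 of the expected ~73 mm.

Emit:
{"fn": "apply_moves", "kwargs": {
  "moves": [
    [-4,0,0,0,0,0],
    [-4,0,0,0,0,0],
    [-4,0,0,0,0,0],
    [-4,0,0,0,0,0],
    [-4,0,0,0,0,0],
    [-4,0,0,0,0,0],
    [-4,0,0,0,0,0],
    [-4,0,0,0,0,0],
    [0,0,0,0,0,0]
  ]
}}

```text
time: 4.3
position: [555.6, 27.5, 52.4]
ee_rot: [0.001, 0.055, 0.998, -0.0]
contact_force: [-1.9, 0.5, 5.0]
finger_gap: 0.559
```

```bash
python3 look.py 4
```

```text
t 4.3 TCP reader [-83.9  31.   52.4] F [-1.86  0.53  5.03] gap 47.8
toolaxes(reader) [[-1.0, -0.0, -0.002], [-0.0, 1.0, 0.0], [0.002, 0.0, -1.0]]
wrist wing slope -0.155 flap 0.605 14386
wrist plate 686 [[-91.5, -16.5, 36.4], [-73.4, 11.8, 47.2], [-68.3, 17.5, 51.7]]
wrist block 981 [[-74.2, -16.5, 22.2], [-29.4, 7.8, 23.7], [-13.5, 17.2, 29.4]]
side wing slope -0.159 flap 0.609 570
side plate 52 [[-72.6, -20.3, 37.1], [-71.2, -13.8, 46.2], [-66.7, -0.1, 51.8]]
side block 164 [[-72.3, -20.2, 22.1], [-18.1, -5.6, 23.5], [8.0, 13.3, 27.6]]
scene wing slope -0.158 flap 0.608 692
scene plate 87 [[-73.7, -16.9, 36.3], [-67.8, 3.1, 47.5], [-65.4, 17.8, 52.4]]
scene block 75 [[-67.4, -16.8, 22.1], [-27.8, -0.6, 24.1], [-12.2, 13.3, 29.4]]
```

View pics/c4.png

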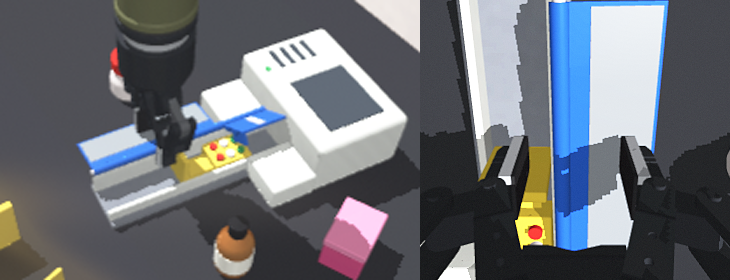

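The cartridge has advanced ~25 mm, with its front entering under the raised skirt. The flap is holding at 0.61 and ~40 mm remains.

Emit:
{"fn": "apply_moves", "kwargs": {
  "moves": [
    [-4,0,0,0,0,0],
    [-4,0,0,0,0,0],
    [-4,0,0,0,0,0],
    [-4,0,0,0,0,0],
    [-4,0,0,0,0,0],
    [-4,0,0,0,0,0],
    [-4,0,0,0,0,0],
    [-4,0,0,0,0,0],
    [-3,0,0,0,0,0],
    [0,0,0,0,0,0]
  ]
}}

```text
time: 5.28
position: [588.9, 23.8, 52.3]
ee_rot: [-0.0, 0.055, 0.998, 0.0]
contact_force: [-2.5, 1.2, 5.2]
finger_gap: 0.562
```

```bash
python3 look.py 5
```

```text
t 5.28 TCP reader [-50.4  31.1  52.3] F [-2.5   1.2   5.24] gap 48.0
toolaxes(reader) [[-1.0, -0.001, 0.0], [-0.001, 1.0, -0.0], [-0.0, -0.0, -1.0]]
wrist wing slope -0.16 flap 0.61 20911
wrist plate 691 [[-57.9, -16.1, 36.3], [-40.0, 11.9, 47.2], [-35.0, 17.6, 51.7]]
wrist block 622 [[-40.9, -16.8, 22.1], [0.3, 7.5, 23.8], [10.2, 17.5, 29.6]]
side wing slope -0.164 flap 0.614 703
side plate 53 [[-45.1, -19.9, 37.9], [-38.2, -12.8, 45.6], [-33.7, -2.3, 51.6]]
side block 134 [[-38.6, -19.8, 22.1], [21.0, -12.0, 23.4], [43.6, 9.1, 29.0]]
scene wing slope -0.165 flap 0.615 709
scene plate 87 [[-39.0, -16.4, 36.5], [-34.5, 2.1, 47.1], [-32.3, 18.2, 52.8]]
scene block 16 [[-34.0, -13.1, 22.9], [-33.5, 0.1, 27.1], [-32.3, 13.2, 29.6]]
```

View pics/c5.png

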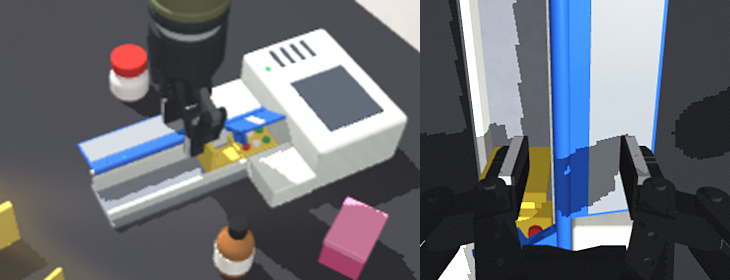

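Rear face is at about −40 and should end at −33. Creeping the last 7 mm while watching the force.

Emit:
{"fn": "apply_moves", "kwargs": {
  "moves": [
    [-1.5,0,0,0,0,0],
    [-1.5,0,0,0,0,0],
    [-1.5,0,0,0,0,0],
    [-1,0,0,0,0,0],
    [-1,0,0,0,0,0],
    [0,0,0,0,0,0]
  ]
}}

```text
time: 5.93
position: [594.5, 23.1, 52.2]
ee_rot: [-0.001, 0.055, 0.998, -0.0]
contact_force: [-4.2, 1.3, 5.1]
finger_gap: 0.56
```

Emit:
{"fn": "apply_moves", "kwargs": {
  "moves": [
    [-1,0,0,0,0,0],
    [0,0,0,0,0,0]
  ]
}}

```text
time: 6.1
position: [595.5, 23.0, 52.2]
ee_rot: [-0.001, 0.055, 0.998, 0.0]
contact_force: [-4.9, 1.6, 4.1]
finger_gap: 0.561
```

Emit:
{"fn": "apply_moves", "kwargs": {
  "moves": [
    [-1,0,0,0,0,0],
    [0,0,0,0,0,0]
  ]
}}

```text
time: 6.27
position: [596.6, 22.9, 52.2]
ee_rot: [-0.001, 0.055, 0.998, 0.0]
contact_force: [-4.3, 0.2, 4.8]
finger_gap: 0.562
```

```bash
python3 look.py 6
```

```text
t 6.27 TCP reader [-42.6  31.   52.2] F [-4.35  0.19  4.81] gap 48.0
toolaxes(reader) [[-1.0, -0.001, 0.001], [-0.001, 1.0, -0.0], [-0.001, -0.0, -1.0]]
wrist wing slope -0.165 flap 0.615 22605
wrist plate 688 [[-38.0, -16.0, 36.4], [-32.2, 11.9, 47.2], [-26.9, 17.5, 51.7]]
wrist block 361 [[-33.3, -17.2, 22.1], [-32.0, 7.7, 24.0], [11.7, 17.6, 29.8]]
side wing slope -0.168 flap 0.618 763
side plate 52 [[-35.0, -20.1, 36.3], [-30.1, -13.3, 45.7], [-25.7, -3.9, 51.6]]
side block 127 [[-31.2, -20.4, 22.1], [30.6, -12.4, 23.7], [51.5, 3.9, 28.9]]
scene wing slope -0.155 flap 0.605 720
scene plate 83 [[-31.4, -15.9, 36.7], [-26.9, 2.8, 48.2], [-24.6, 17.6, 52.5]]
scene block 19 [[-26.8, -14.2, 22.6], [-25.8, -0.3, 26.7], [-24.6, 14.3, 29.8]]
```

No hard stop felt yet, so I'll keep creeping.

Emit:
{"fn": "apply_moves", "kwargs": {
  "moves": [
    [-1,0,0,0,0,0],
    [0,0,0,0,0,0]
  ]
}}

```text
time: 6.58
position: [597.0, 22.8, 52.2]
ee_rot: [-0.001, 0.056, 0.998, 0.0]
contact_force: [-6.5, 2.0, 6.1]
finger_gap: 0.562
```

Emit:
{"fn": "apply_moves", "kwargs": {
  "moves": [
    [-1,0,0,0,0,0],
    [0,0,0,0,0,0]
  ]
}}

```text
time: 6.75
position: [597.0, 22.8, 52.1]
ee_rot: [-0.002, 0.056, 0.998, 0.0]
contact_force: [-7.1, 2.1, 7.6]
finger_gap: 0.566
```

Emit:
{"fn": "apply_moves", "kwargs": {
  "moves": [
    [-1,0,0,0,0,0],
    [0,0,0,0,0,0]
  ]
}}

```text
time: 6.92
position: [597.1, 22.8, 52.0]
ee_rot: [-0.003, 0.056, 0.998, 0.0]
contact_force: [-8.6, 2.1, 9.1]
finger_gap: 0.563
```

The arm has stalled at x 597.0 while the force climbs from 4 to 8.6 N, so the cartridge is against the stop. A quick check before letting go.

```bash
python3 look.py 7
```

```text
t 6.92 TCP reader [-42.1  31.   52. ] F [-8.56  2.12  9.05] gap 48.0
toolaxes(reader) [[-1.0, -0.0, 0.006], [-0.0, 1.0, -0.0], [-0.006, -0.0, -1.0]]
wrist wing slope -0.172 flap 0.622 22572
wrist plate 691 [[-49.4, -15.9, 36.5], [-31.8, 11.9, 47.2], [-27.0, 17.5, 51.7]]
wrist block 357 [[-32.9, -17.1, 22.2], [-31.7, 7.9, 24.1], [11.4, 17.6, 29.7]]
side wing slope -0.172 flap 0.622 754
side plate 53 [[-35.5, -20.3, 37.1], [-29.8, -12.5, 45.1], [-25.7, -3.6, 51.1]]
side block 127 [[-31.0, -20.0, 22.2], [27.7, -11.5, 23.6], [51.3, 3.9, 28.8]]
scene wing slope -0.177 flap 0.627 709
scene plate 82 [[-31.2, -16.0, 36.8], [-26.5, 2.0, 48.7], [-24.2, 17.8, 52.8]]
scene block 16 [[-26.0, -13.8, 23.0], [-25.3, -0.6, 25.3], [-23.8, 13.7, 29.6]]
```

View pics/c7.png

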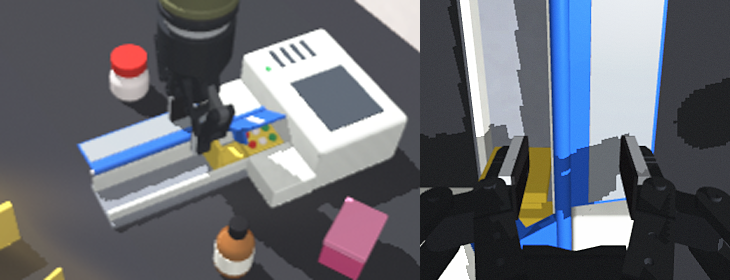

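The cartridge is home: block front at x ≈ 51.5 against a stop at 52, plate unmoved, flap held at 0.62. Back off first, then up.

Emit:
{"fn": "apply_moves", "kwargs": {
  "moves": [
    [3,0,0,0,0,0],
    [4,0,0,0,0,0],
    [4,0,0,0,0,0],
    [4,0,0,0,0,0],
    [0,0,-5,0,0,0],
    [0,0,-5,0,0,0],
    [0,0,-8,0,0,0],
    [0,0,-15,0,0,0],
    [0,0,-20,0,0,0],
    [0,0,-20,0,0,0],
    [0,0,-20,0,0,0],
    [0,0,-20,0,0,0],
    [0,0,0,0,0,0],
    [0,0,0,0,0,0],
    [0,0,0,0,0,0],
    [0,0,0,0,0,0],
    [0,0,0,0,0,0],
    [0,0,0,0,0,0]
  ]
}}

```text
time: 8.57
position: [584.6, 24.1, 164.1]
ee_rot: [-0.001, 0.055, 0.998, -0.0]
contact_force: [-0.3, -0.1, -0.4]
finger_gap: 0.563
```

```bash
python3 look.py 8
```

```text
t 8.57 TCP reader [-54.7  31.  164.1] F [-0.28 -0.15 -0.39] gap 48.1
toolaxes(reader) [[-1.0, -0.001, 0.003], [-0.001, 1.0, -0.0], [-0.003, -0.0, -1.0]]
wrist wing slope 0.454 flap -0.004 7649
wrist plate 520 [[-32.8, -17.2, 36.6], [-32.0, -0.1, 49.3], [-27.3, 16.9, 51.9]]
wrist block 128 [[-32.9, -16.3, 22.4], [-32.2, 0.8, 25.6], [-31.5, 17.2, 29.6]]
side wing slope 0.459 flap -0.009 1145
side plate 80 [[-31.4, -19.8, 36.7], [-30.1, -7.8, 46.1], [-26.0, 13.5, 51.3]]
side block 39 [[-30.9, -20.9, 22.0], [-29.9, -14.1, 24.5], [48.6, 12.5, 29.4]]
scene wing slope 0.448 flap 0.002 717
scene plate 83 [[-31.1, -15.7, 37.5], [-26.3, 3.5, 48.6], [-24.2, 18.2, 53.8]]
scene block 18 [[-25.9, -14.4, 22.4], [-25.3, -0.2, 25.4], [-24.5, 12.8, 29.6]]
```

View pics/c8.png

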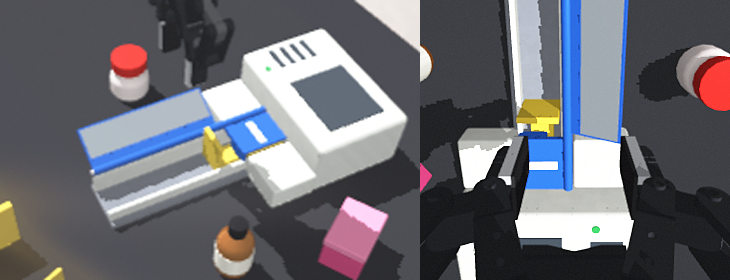

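View pics/wrist8.png

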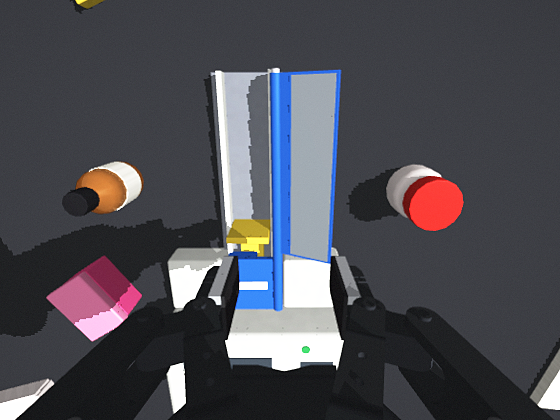

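The flap is shut (0.00 ± 0.01), with the thumb plate's rear at −32.5 (home is −33 ± my frame error) and standing upright at wrist (250,232). The arm is clear and touching nothing, and the bottle, jar and tip box stand where they were. Handing in.

```bash
python3 -c "
from plant import ctrl
print(ctrl.job_done())"
```

```text
the job is handed in; nothing more can be done
None
```

The yellow cartridge is loaded in the reader and the flap has shut behind it. I handed the job in at about 8.7 s, and the hand-in gives no verdict.

**What I did:**
- With the gripper 48 mm open, I pressed the wing with the left fingertip until the flap stood at about 0.6 rad, at about 5 N.
- Still holding it open, I pushed the thumb plate down the lane with the right fingertip. The arm stalled against the back stop: push force rose from 4 to 8.6 N with no further movement, and the flap was still at 0.62 rad.
- I then backed off 15 mm and lifted clear.

**Last checks:**
- **Flap:** 0.00 ± 0.01 rad in all three cameras.
- **Cartridge:** the thumb plate's rear face was at reader x of about −32 mm in the wrist view, against −33 mm when home. It stayed there after release, upright and flat.
- **Arm:** no contact force beyond sensor noise.
- **Bottle, jar and tip box:** they look untouched in the pictures; I did not measure them again.

**Disagreement:** the cameras differ by 1–3 mm on the thumb plate's position, which is about the calibration error. I relied on the stall at the stop to confirm the cartridge was fully home.

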